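# Load the shaving-set stand and lock its keeper bar

## Robot

A 7-joint arm with a two-finger parallel gripper is mounted at the origin on the work surface. World frame = base frame: x ahead of the robot, y to its left, z up, the work surface at z = 0. Lengths are in mm, angles in rad, forces in N, time in s.
With the tool pointing down it reaches from about 350 to 900 mm from the base axis. Payload 8.1 kg.
Tool frame: the origin (TCP) lies on the centre line of the jaws, within the pads' length; the fingertips stand 11 mm ahead of it and the grasp point (between the pads) lies 8 mm behind it; z points along the fingers, y is the line along which they close (so a half turn about z gives the same grasp; the last joint's range is limited). The gripper opens to 85 mm and grips with 20 to 120 N. Pads are 22 mm wide; open, the fingers measure 114 mm over their backs; the gripper's body (76 mm by 85 mm) begins 54 mm behind the grasp point. The pads swing forward as they close: fully open they stand 13 mm farther back than shut.
Start: joints at [1.2, 0.434, 0.025, 1.573, -0.012, 1.134, -0.075], TCP at [165.357, -602.742, 242.323] pointing down, gripper open.
Joint ranges: [-2.62, 2.62], [-0.44, 2.09], [-1.27, 1.32], [0.08, 2.57], [-1.32, 4.46], [0.12, 2], [-2.74, 2.74]. Speed limits (rad/s): [2.22, 2.22, 3.01, 3.01, 3.14, 3.14, 3.14].

## Interface

Orientations are given as [roll, pitch, yaw] about the fixed x, y, z axes, in that order (R = Rz(yaw) Ry(pitch) Rx(roll)).
In Python, from plant import env gives the robot as it stands. The module is installed in compiled form; this text tells all that it offers.
- The arm moves only by the shell command python3 -m inch 'ROWS' [FORCE]. ROWS is JSON, one flat list of numbers, 7 for each row, row after row: the closure, from -1 (fully open) to 1 (shut), then the shift along the world's x, y, z normalised to -1 to 1, where 1 is 0.25 m, then the turn, a rotation vector about the world's x, y, z normalised to -1 to 1, where 1 is pi rad. In form: [grip, tx, ty, tz, wx, wy, wz, grip, tx, ty, tz, wx, wy, wz, ...]. A call has exactly 5 rows; each row shifts and turns the commanded pose from where the row before left it; what a row does not reach is not made up. A row lasts 1/8 s, in which the tool goes at most 62.5 mm and 10.7 degrees, less where a joint would pass 70% of its speed; a pose out of reach is approached as far as the arm can. A call with a number of a shift or a turn outside -1 to 1 is refused whole. A call with a gripper value outside its range is refused whole. The fingers move at their own pace and stop on an object; FORCE is the grip in N (left out, the last holds). Time passes only in rows, so rows that do not move let the fingers close, or fill a call up. It gives the time, the measured TCP pose, the force, the opening and the grip force at its end, in the units of the state.
- env.observe(): the state, without advancing time (a new reading comes with each control period).
- env.get_image(name): name is "side" or "top"; returns a dict with "color" (400x640x3 uint8, red, green, blue), "depth" (400x640 float32, mm along the optical axis (not along the pixel's ray), 0 where there is no reading), "intrinsics" (3x3 intrinsics, pixels), "R" (3x3) and "t" (3): a world point X has camera coordinates R X + t. Camera axes: x right, y down, z forward; pixel columns grow to the right and rows downward; lengths in mm; the calibration is good to about 2 mm. A picture is of the moment at which its call begins.
- env.close_job(): hands the job in; it is judged then, once.
The state is a dict: "time_s": time; "q": joint angles; "qd": joint speeds; "joint_torque": joint torques, N m; "eef_pos": TCP position; "orientation": TCP orientation; "force": force on the tool from outside, world axes, zero at the start; "torque": the same for the moment, N m; "gripper_width": opening from 0.0 (shut) to 1.0 (fully open); "grasp_force": force on a finger pad.
Only numpy, scipy, OpenCV 4.12 (cv2) and the standard library are available. Lean on these libraries where they do the work, as an engineer would, in place of code of your own. Each camera call takes 0.05 s, during which the arm holds its last target. There are 200 camera calls.

## Task

Load the shaving set onto its carrying stand: stack the amber soap, then the green soap on it, then the closed tin on top, neatly centred over the ring marked on the round plate, setting each piece down rather than dropping it. Then swing the keeper bar over the stack until it has snapped past its sprung ball, fully home. Leave the white cup and the things in the trays where they are.

Things in the scene. Friction and masses are not known exactly. Their poses are not given: they have to be found in the camera images.
- stand: Carrying stand, fixed: dark wooden board 225 x 120 mm, 8 mm thick, in its middle a round slate-grey plate 112 mm across, top face 14 mm above the counter. Origin: centre of the board's underside. x runs along the board from the hinge post (18 mm round, 102 mm high with the bar's hub, at x = -85 mm) to the catch post (at x = +85 mm), both on the centre line.
- catch (a point): Centre of the top face of the catch post, a steel block 18 mm long (stand's x), 36 mm wide, 82 mm high. On it a stop tooth (top 104 mm above the counter) stands on the -y side of the closed bar, and a sprung brass ball, 10 mm across, sticks up 7 mm on its +y side.
- plate (a point): Centre of the plate's flat top face, where the stack goes; a thin pale ring 64 mm across is marked around it. Axes as the stand's.
- keeper (a joint): Keeper bar's angle (rad) about its vertical hinge: 0 = shut, fully home, lying over the plate along the stand's +x; grows counter-clockwise from above as it opens to the stand's +y (limit 1.9). Stays where left. In the last 0.1 rad it must be pushed over the sprung ball (about 4 N at the knob), which then holds it shut.
- keeper_knob (a point): Centre of the top of the upright black knob (18 mm round, 48 mm tall from the bar) that stands on the keeper bar 150 mm from the hinge; its top is 146 mm above the counter. The bar is a round steel rod 12 mm thick, 185 mm long from the hinge, its axis 92 mm above the counter: it passes 6 mm above the finished stack.
- keeper_hinge (a point): Point on the keeper bar's vertical hinge axis, at the height of the bar's axis (92 mm above the counter).
- amber_soap: Hard round cake of amber-orange soap, 62 mm across, 22 mm thick, about 80 g, lying flat. Origin: centre of its underside, z up.
- green_soap: Hard round cake of green soap, 62 mm across, 20 mm thick, about 75 g, lying flat. Origin: centre of its underside, z up.
- tin: Flat round silver tin with a closed, ribbed screw lid, 62 mm across (63 over the lid's rim), 24 mm high, about 90 g, lid up. Origin: centre of its underside, z up.
- cup: White plastic cup, 76 mm across the rim, 95 mm high, upright and empty; not part of the job. Origin: centre of its underside.
- trays: Two stacked slate-grey ceramic trays, fixed: the lower 120 x 360 mm, 28 mm high, the upper 120 x 185 mm on the lower's +y half, rim 50 mm above the counter. Not part of the job. Origin: centre of the lower tray's underside; y along its length.
- comb: Red plastic comb, 150 mm long, 20 mm wide, in the upper tray; not part of the job. Origin: centre of its underside, y along it.
- tweezers: Steel tweezers, 100 mm long, in the upper tray; not part of the job. Origin: centre of the underside, y along them.
- trimmer: Silver trimmer, 143 mm long, 36 mm wide, 30 mm high, in the open part of the lower tray; not part of the job. Origin: centre of its underside, y along it.
There are look-alikes about, which are no part of the job. What is shaped like the amber_soap but yellow is not meant. There is more than one size of the tin; the one meant has the size given above.

How it is judged:
By the outcome, as a careful person would: the job done as asked, in the order asked, and still so for the second after the job is handed in, with the robot touching nothing.
It also fails if it takes over 72 s, if anything falls off the work surface, if the arm or the gripper's body presses on something with over 40 N, if the wrist force passes 120 N, or if a joint passes its speed limit or range.

## Working session

There is one attempt and no reset: what is moved stays moved. The work goes in short steps, Python scripts to look and compute and a shell command to move; the robot and the scene stay as the last step left them, time stands still between calls to the robot, and variables do not carry over. Pictures are saved under pics/ and viewed, at most 10 in all, crops included, and the job is handed in when it is done.

```bash
mkdir -p pics
cat > h.py <<'E'
import numpy as np, cv2
from plant import env
def grab(n,save=None):
    d=env.get_image(n)
    if save: cv2.imwrite('pics/'+save,d['color'][...,::-1])
    return d
def cloud(d):
    K=d['intrinsics'];z=d['depth'].astype(float);v,u=np.mgrid[:400,:640]
    P=np.stack([(u-K[0,2])/K[0,0]*z,(v-K[1,2])/K[1,1]*z,z],-1)
    return (P-d['t'])@d['R']
def ray(d,u,v,h):
    c=-d['R'].T@d['t'];r=d['R'].T@np.linalg.inv(d['intrinsics'])@[u,v,1]
    return c+r*(h-c[2])/r[2]
def proj(d,X):
    p=d['intrinsics']@(d['R']@np.array(X,float)+d['t']);return p[:2]/p[2]
E
python3 - <<'E'
from h import *
for n in('top','side'):
    d=grab(n,n+'0.png');np.savez('%s0.npz'%n,**d);print(n,(-d['R'].T@d['t']).round(),d['R'].round(2).tolist())
s=env.observe();print(s)
E
```

```text
top [482. -98. 939.] [[-0.01, -1.0, 0.03], [-0.99, 0.0, -0.16], [0.16, -0.03, -0.99]]
side [383. 490. 663.] [[-0.93, -0.38, 0.02], [-0.26, 0.59, -0.76], [0.28, -0.71, -0.65]]
{'time_s': 0.1, 'q': array([ 1.20037371,  0.43519124,  0.02494968,  1.57402287, -0.01161841,
        1.13402581, -0.0750669 ]), 'qd': array([-1.38614805e-04, -1.19901055e-03,  6.30779234e-05, -9.63215537e-04,
        5.08671255e-04, -7.84880428e-04, -1.46067512e-03]), 'joint_torque': array([ 3.30193528e-03, -6.71749449e+01,  1.02817409e+00, -3.16902137e+01,
        1.57785468e-02,  7.23523612e-03,  3.05858055e-05]), 'eef_pos': array([ 165.24183604, -602.28470507,  241.57411668]), 'orientation': array([-3.14009432e+00,  1.09897306e-04,  2.67800096e-01]), 'force': array([-0.24683229,  0.58592873,  0.76628369]), 'torque': array([0.04462117, 0.04829618, 0.03041261]), 'grasp_force': 0.0, 'gripper_width': 1.0016518903350458}
```

View pics/top0.png

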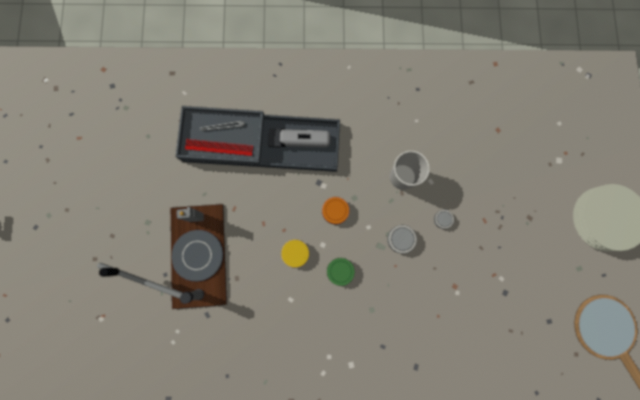

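View pics/side0.png

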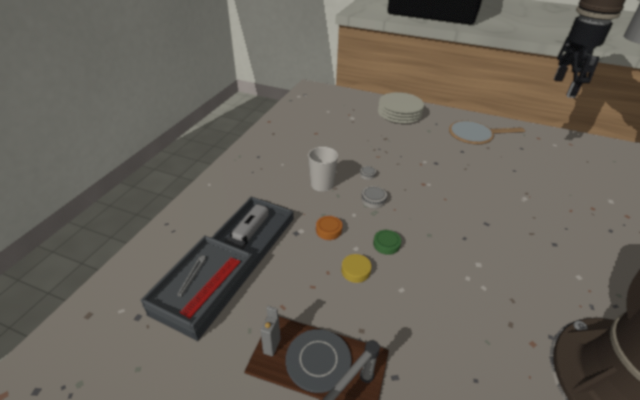

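Top view: amber soap (336,211), yellow look-alike (295,253), green (341,271), big tin (402,239), small tin (444,219), plate (197,256), hinge post (186,296), catch (187,213), knob (109,271). The keeper is open.

```bash
cat > m.py <<'E'
from h import *
d=dict(np.load('top0.npz'));P=cloud(d);s=dict(np.load('side0.npz'));S=cloud(s)
H=P[...,2]
print('counter z top/side',[np.median(q[(abs(q[...,0]-500)<150)&(abs(q[...,1]+100)<150)][:,2]).round(1) for q in(P,S)])
hsv=cv2.cvtColor(d['color'],cv2.COLOR_RGB2HSV);hss=cv2.cvtColor(s['color'],cv2.COLOR_RGB2HSV)
for nm,lo,hi,h in(('amber',(5,150,80),(17,255,255),22),('yellow',(20,150,80),(32,255,255),20),('green',(45,100,40),(80,255,255),20)):
    for D,HS,Q,t in((d,hsv,P,'top'),(s,hss,S,'side')):
        m=cv2.inRange(HS,lo,hi)
        if t=='top': m[:,:230]=0;m[:150]=0;m[:,500:]=0
        else: m[:210]=0;m[300:]=0;m[:,:300]=0;m[:,420:]=0
        tm=(m>0)&(Q[...,2]>h-5)
        c=Q[tm]; e=cv2.minEnclosingCircle(c[:,:2].astype(np.float32))
        v,u=np.nonzero(tm); R=np.array([ray(D,a,b,h)[:2] for a,b in zip(u,v)],np.float32)
        print(nm,t,len(c),c.mean(0).round(1),'circ',np.round(e[0],1),round(e[1],1),'ray',R.mean(0).round(1),np.round(cv2.minEnclosingCircle(R)[1],1))
m=(H>10).astype(np.uint8);m[:,:360]=0;m[:190]=0;m[:,470:]=0;m[260:]=0
n,l,st,ce=cv2.connectedComponentsWithStats(m)
for i in range(1,n):
    if st[i,4]<50: continue
    q=P[l==i];hh=np.percentile(q[:,2],80);q=q[q[:,2]>hh-5]
    print('tin?',ce[i].round(),st[i,4],'h',hh.round(1),q.mean(0).round(1),np.round(cv2.minEnclosingCircle(q[:,:2].astype(np.float32)),1) if 0 else cv2.minEnclosingCircle(q[:,:2].astype(np.float32)))
# plate
for Q,D,t in((P,d,'top'),(S,s,'side')):
    for nm,lo,hi in(('board',5,11),('plate',12,19),('mid',60,200)):
        reg=(Q[...,0]>250)&(Q[...,0]<560)&(Q[...,1]>50)&(Q[...,1]<420)
        if t=='top': reg[:200]=0
        mm=reg&(Q[...,2]>lo)&(Q[...,2]<hi)
        if mm.any():
            q=Q[mm];print(t,nm,mm.sum(),q.mean(0).round(1),cv2.minEnclosingCircle(q[:,:2].astype(np.float32)),cv2.minAreaRect(q[:,:2].astype(np.float32)))
for (x0,x1,y0,y1,n) in((225,345,160,320,'a'),):
    c=np.hstack([cv2.resize(d['color'][195:315,90:235],(400,331),interpolation=2),cv2.resize(d['color'][190:290,280:460],(400,222),interpolation=2).repeat(1,0)[:222] if 0 else cv2.copyMakeBorder(cv2.resize(d['color'][190:290,280:460],(400,222),interpolation=2),0,109,0,0,0)])
    cv2.imwrite('pics/crop0.png',c[...,::-1])
E
python3 m.py
```

```text
counter z top/side [np.float64(-0.5), np.float64(0.1)]
amber top 541 [ 598.6 -141.3   28.1] circ [ 554.1 -124.9] 77.4 ray [ 599.4 -141.5] 29.7
amber side 381 [ 597.5 -132.8   25.3] circ [494.1 162. ] 346.2 ray [ 598.6 -136. ] 31.2
yellow top 583 [504.  -51.4  26.2] circ [499.4 -61. ] 40.9 ray [504.2 -51.1] 29.9
yellow side 540 [503.  -45.3  21.9] circ [504.6 -48.5] 30.9 ray [503.4 -46.9] 32.3
green top 520 [ 463.8 -151.1   21.3] circ [ 469.7 -138.3] 42.2 ray [ 463.8 -151.1] 28.2
green side 398 [ 462.7 -139.8   24.8] circ [426.2 157.6] 335.2 ray [ 463.3 -144.4] 30.2
tin? [444. 218.] 287 h 16.7 [ 579.  -385.9   22.1] ((533.566650390625, -253.4403533935547), 164.0948028564453)
tin? [402. 238.] 646 h 24.7 [ 534.6 -287.3   33.7] ((515.1701049804688, -207.69886779785156), 114.919189453125)
top board 1913 [457.1 158.4   7.7] ((406.1689453125, 261.111328125), 215.8641815185547) ((405.96380615234375, 260.9747314453125), (217.78125, 423.00341796875), 33.65088653564453)
top plate 1619 [500.7 164.1  13.9] ((482.3711853027344, 164.50184631347656), 75.41407012939453) ((493.0405578613281, 159.13562
[... 151 characters left out ...]
0234375) ((448.2137145996094, 242.48927307128906), (199.27288818359375, 20.386198043823242), 70.55818939208984)
side board 2233 [459.1 169.8   8.2] ((476.75225830078125, 165.7865753173828), 103.15243530273438) ((476.810791015625, 165.04644775390625), (173.9038543701172, 120.66707611083984), 3.7686965465545654)
side plate 3134 [500.9 168.9  14.4] ((483.0974426269531, 155.18338012695312), 77.53160858154297) ((492.2606201171875, 171.58154296875), (110.49141693115234, 151.8345947265625), 65.72196960449219)
side mid 802 [430.2 199.2  95.8] ((436.65142822265625, 204.650390625), 58.907615661621094) ((432.6715087890625, 206.01963806152344), (117.66150665283203, 21.03984260559082), 71.01460266113281)
```

View pics/crop0.png

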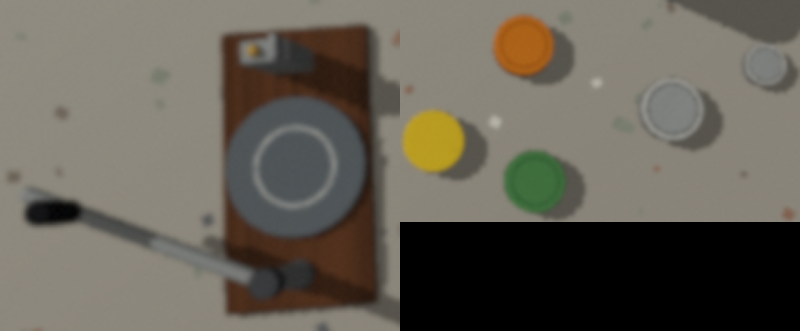

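The crop confirms three choices. The amber soap is the orange disc (336,211), not the yellow one (295,253). The tin is the larger, bright-rimmed one (402,239; about 25 mm high, about 63 mm wide), since (444,219) is only 17 mm high and smaller. Now the refined centres.

```bash
cat > m2.py <<'E'
from h import *
import sys
def ell(D,m,h):
    n,l,st,ce=cv2.connectedComponentsWithStats(m)
    i=1+np.argmax(st[1:,4]);mm=(l==i).astype(np.uint8)
    c=max(cv2.findContours(mm,0,1)[0],key=len);hull=cv2.convexHull(c)
    M=cv2.moments(hull);u,v=M['m10']/M['m00'],M['m01']/M['m00']
    a=np.array([ray(D,*q,h)[:2] for q in hull[:,0]],np.float32)
    return np.round(ray(D,u,v,h)[:2],1),(round(u,1),round(v,1)),np.round(np.ptp(a,0),1)
def run(tag='0'):
  for t in('top','side'):
    D=dict(np.load(t+tag+'.npz'));HS=cv2.cvtColor(D['color'],cv2.COLOR_RGB2HSV);Q=cloud(D)
    for nm,lo,hi,h in(('amber',(5,150,60),(17,255,255),11),('yellow',(20,150,60),(32,255,255),10),('green',(45,80,30),(85,255,255),10)):
        p=proj(D,[dict(amber=599,yellow=504,green=464)[nm],dict(amber=-139,yellow=-49,green=-148)[nm],h]).astype(int)
        m=cv2.inRange(HS,lo,hi);w=np.zeros_like(m);w[p[1]-30:p[1]+30,p[0]-30:p[0]+30]=1
        print(t,nm,*ell(D,m*w,h))
    p=proj(D,[535,-287,12]).astype(int);w=np.zeros((400,640),np.uint8);w[p[1]-25:p[1]+25,p[0]-25:p[0]+25]=1
    print(t,'tin',*ell(D,((HS[...,1]<28)).astype(np.uint8)*w,18), HS[p[1],p[0]],HS[p[1]+22,p[0]])
    # plate & ring
    p=proj(D,[500,164,14]).astype(int);R=45
    w=np.zeros((400,640),np.uint8);cv2.circle(w,tuple(int(x) for x in p),20 if t=='top' else 25,1,-1)
    g=HS[...,2];b=(g>g[w>0].mean()+12).astype(np.uint8)*w
    print(t,'ring',*ell(D,b,14))
    w[:]=0;w[p[1]-R:p[1]+R,max(0,p[0]-R):p[0]+R]=1
    print(t,'plate',*ell(D,((HS[...,1]<75)&(HS[...,2]>50)&(Q[...,2]>11)&(Q[...,2]<20)).astype(np.uint8)*w,14))
    hi=(Q[...,2]>75)&(Q[...,2]<200)&(Q[...,0]<620)&(Q[...,0]>380)&(Q[...,1]>80)&(Q[...,1]<400)
    if t=='top': hi[:200]=0
    n,l,st,ce=cv2.connectedComponentsWithStats(hi.astype(np.uint8))
    for i in range(1,n):
        if st[i,4]>15: q=Q[l==i];print(t,'high',ce[i].round(),st[i,4],q.min(0).round(),q.max(0).round(),cv2.minAreaRect(q[:,:2].astype(np.float32)))
if __name__=='__main__':run(*sys.argv[1:])
E
python3 m2.py; python3 -c "
from h import *
d=dict(np.load('top0.npz'))
for n,u,v,h in(('hub',186,297,102),('catch',187,213.5,82),('knob',109,271,146),('bl',172,307,8),('tl',171,208,8),('tr',223,205,8),('br',226,304,8)):print(n,ray(d,u,v,h).round(1))"
```

```text
top amber [ 600.2 -141.8] (335.4, 210.2) [59.4 56.9]
top yellow [504.5 -50.7] (294.9, 253.1) [57.5 57.9]
top green [ 463.6 -151.7] (340.5, 271.4) [58.9 59.9]
top tin [ 531.9 -281.6] (398.5, 239.9) [66.8 97.3] [ 60   4 128] [ 21  30 137]
top ring [501.7 165.6] (196.4, 255.0) [65.4 64. ]
top plate [502.  164.3] (197.0, 254.9) [109.1 109.9]
top high [186. 213.] 162 [578. 154.  75.] [597. 189. 105.] ((587.1680297851562, 171.30064392089844), (17.99688720703125, 34.381614685058594), 3.976447820663452)
top high [143. 281.] 773 [408. 148.  78.] [487. 336. 148.] ((448.2137145996094, 242.48927307128906), (199.27288818359375, 20.386198043823242), 70.55818939208984)
side amber [ 600.  -140.7] (328.8, 227.4) [62.2 73.2]
side yellow [504.6 -51.4] (356.0, 267.7) [59.6 71.7]
side green [ 464.  -150.8] (386.9, 241.5) [57.9 72.3]
side tin [ 531.7 -274.6] (373.5, 198.5) [ 69.5 119.3] [ 20   7 109] [ 17  30 120]
side ring [502.2 166.7] (318.0, 358.4) [66.1 66.7]
side plate [501.9 169.8] (317.5, 360.0) [110.5 112.3]
side high [270. 321.] 326 [576. 157.  75.] [597. 193. 106.] ((586.6348266601562, 174.73614501953125), (18.675832748413086, 35.27944564819336), 3.5863749980926514)
side high [355. 369.] 762 [407. 150.  75.] [459. 259. 105.] ((432.6715087890625, 206.01963806152344), (117.66150665283203, 21.03984260559082), 71.01460266113281)
hub [418.4 157.3 102. ]
catch [585.5 169.3  82. ]
knob [470.3 288.5 146. ]
bl [390.5 215.    8. ]
tl [607.  228.7   8. ]
tr [613.4 112.5   8. ]
br [395.7  98.8   8. ]
```

```bash
python3 -m inch '[-1,0.116,0.123,0,0,0,-0.013,-1,0.116,0.123,0,0,0,-0.013,-1,0.116,0.123,0,0,0,-0.013,-1,0.116,0.123,0,0,0,-0.013,-1,0.116,0.123,0,0,0,-0.012]' 40
python3 -m inch '[-1,0.116,0.123,0,0,0,0,-1,0.116,0.123,0,0,0,0,-1,0.116,0.123,0,0,0,0,-1,0.116,0.123,0,0,0,0,-1,0.116,0.123,0,0,0,0]'
python3 -m inch '[-1,0.116,0.123,-0.05,0,0,0,-1,0.116,0.123,-0.05,0,0,0,-1,0.116,0.123,-0.05,0,0,0,-1,0.116,0.123,-0.05,0,0,0,-1,0,0,0,0,0,0]'
```

```text
time_s: 0.72
eef_pos: [311.0, -447.7, 242.0]
orientation: [-3.141, 0.0, 0.065]
force: [-1.1, 0.3, -0.1]
gripper_width: 1.0
grasp_force: 0.0
time_s: 1.35
eef_pos: [456.0, -294.1, 242.1]
orientation: [-3.141, 0.0, 0.067]
force: [0.7, 0.1, 0.0]
gripper_width: 0.999
grasp_force: 0.0
time_s: 1.98
eef_pos: [572.6, -168.0, 190.7]
orientation: [-3.139, 0.001, 0.072]
force: [-0.2, 0.5, -0.6]
gripper_width: 1.0
grasp_force: 0.0
```

Run:
```python
from h import *
d=dict(np.load('top0.npz'))
g=cv2.cvtColor(d['color'],cv2.COLOR_RGB2GRAY)[205:275,365:440]
G=cv2.resize(g,None,fx=6,fy=6,interpolation=2)
c=cv2.HoughCircles(cv2.GaussianBlur(G,(0,0),3),cv2.HOUGH_GRADIENT,1.5,60,param1=60,param2=25,minRadius=65,maxRadius=105)
for x,y,r in (c[0][:4] if c is not None else []):
    u,v=365+(x+.5)/6-.5,205+(y+.5)/6-.5;print(u,v,r/6,ray(d,u,v,22).round(1))
P=cloud(d);m=(P[...,2]>12)&(P[...,2]<40);m[:,:380]=0;m[:,424:]=0;m[:215]=0;m[265:]=0
v,u=np.nonzero(m);print('depth',u.mean(),v.mean(),m.sum(),ray(d,u.mean(),v.mean(),18).round(1))
```

```text
depth 402.138147566719 238.46153846153845 637 [ 535.1 -290.    18. ]
```

```bash
python3 -m inch '[-1,0.11,0.107,0,0,0,0,-1,0,0,-0.2,0,0,0,-1,0,0,-0.2,0,0,0,-1,0,0,-0.18,0,0,0,-1,0,0,0,0,0,0]'
python3 -m inch '[-1,0,0,-0.08,0,0,0,-1,0,0,-0.056,0,0,0,-1,0,0,0,0,0,0,-1,0,0,0,0,0,0,-1,0,0,0,0,0,0]'
python3 - <<'E'
from h import *
grab('side','s1.png')
E
```

```text
time_s: 2.6
eef_pos: [595.6, -146.0, 44.3]
orientation: [-3.14, 0.007, 0.066]
force: [0.0, -0.6, -0.1]
gripper_width: 0.997
grasp_force: 0.0
time_s: 3.22
eef_pos: [599.4, -145.6, 14.3]
orientation: [3.141, -0.001, 0.067]
force: [-0.5, -0.6, 0.0]
gripper_width: 1.0
grasp_force: 0.0
```

View pics/s1.png

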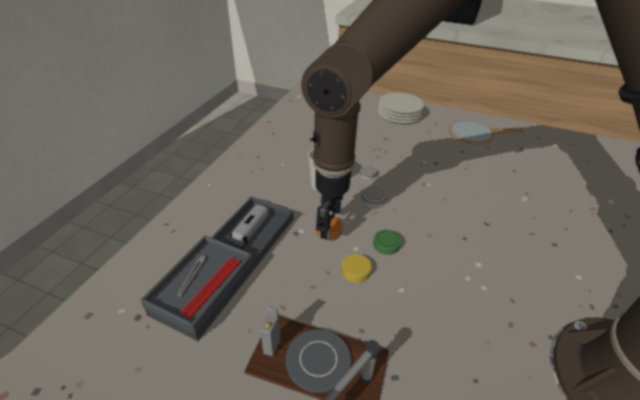

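The fingers straddle the amber soap at (329,228). I'll shift 4 mm, lower and close.

```bash
python3 -m inch '[-1,0.003,0.016,-0.018,0,0,0,-1,0,0,0,0,0,0,-0.4,0,0,0,0,0,0,0,0,0,0,0,0,0,1,0,0,0,0,0,0]' 40
python3 -m inch '[1,0,0,0,0,0,0,1,0,0,0,0,0,0,1,0,0,0,0,0,0,1,0,0,0,0,0,0,1,0,0,0,0,0,0]'
```

```text
time_s: 3.9
eef_pos: [599.7, -141.6, 9.1]
orientation: [3.141, -0.0, 0.067]
force: [-1.4, 0.9, 3.9]
gripper_width: 0.707
grasp_force: 43.2
time_s: 4.53
eef_pos: [599.7, -141.5, 9.1]
orientation: [3.141, -0.0, 0.067]
force: [-1.7, 0.6, 5.3]
gripper_width: 0.713
grasp_force: 43.3
```

```bash
python3 -m inch '[1,0,0,0.06,0,0,0,1,0,0,0.14,0,0,0,1,-0.02,0.04,0.18,0,0,0,1,-0.04,0.12,0.12,0,0,0,1,-0.05,0.16,0.06,0,0,0]'
python3 -m inch '[1,-0.06,0.18,0,0,0,0,1,-0.06,0.18,0,0,0,0,1,-0.06,0.18,0,0,0,0,1,-0.05,0.16,0,0,0,0,1,-0.04,0.12,0,0,0,0]'
python3 -m inch '[1,-0.012,0.09,0,0,0,0,1,0,0,0,0,0,0,1,0,0,0,0,0,0,1,0,0,0,0,0,0,1,0,0,0,0,0,0]'
python3 - <<'E'
from h import *
for t in('top','side'): np.savez(t+'1.npz',**grab(t,t+'1.png'))
D=dict(np.load('side1.npz'));HS=cv2.cvtColor(D['color'],cv2.COLOR_RGB2HSV);m=cv2.inRange(HS,(5,150,60),(17,255,255));m[330:]=0
v,u=np.nonzero(m);print(len(u),u.mean(),v.mean(),u.min(),u.max())
E
```

```text
time_s: 5.15
eef_pos: [572.9, -61.8, 151.5]
orientation: [3.141, -0.004, 0.064]
force: [-0.2, 0.4, -0.2]
gripper_width: 0.708
grasp_force: 43.6
time_s: 5.78
eef_pos: [503.9, 145.5, 149.7]
orientation: [-3.141, -0.001, 0.068]
force: [0.7, -0.0, -0.5]
gripper_width: 0.709
grasp_force: 43.6
time_s: 6.4
eef_pos: [501.8, 165.0, 148.8]
orientation: [3.141, 0.0, 0.065]
force: [0.8, 0.3, -1.8]
gripper_width: 0.715
grasp_force: 43.6
476 329.5147058823529 312.6218487394958 315 339
```

View pics/side1.png

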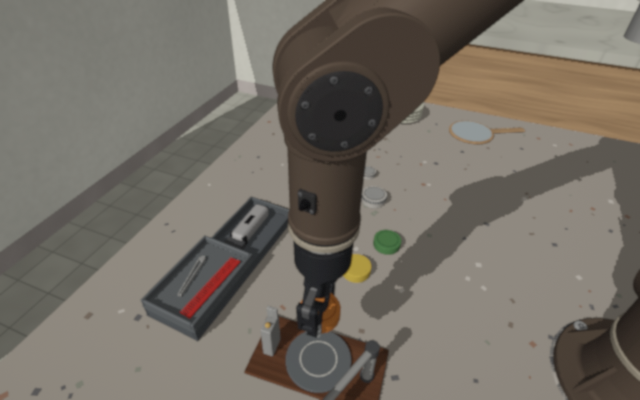

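Soap is held at about (329,313), partly hidden by the finger; I'll enlarge to check for tilt.

Run:
```python
from h import *
D=dict(np.load('side1.npz'));T=dict(np.load('top1.npz'))
a=cv2.resize(D['color'][280:340,285:365],(480,360),interpolation=2)
cv2.imwrite('pics/crop1.png',a[...,::-1])
P=cloud(D);HS=cv2.cvtColor(D['color'],cv2.COLOR_RGB2HSV);m=cv2.inRange(HS,(5,150,60),(17,255,255));m[335:]=0;m[:280]=0
q=P[(m>0)&(P[...,1]>80)&(P[...,2]>60)];print(len(q),np.percentile(q,[3,50,97],axis=0).round(1))
t=HS[...,2][m>0];top=q[q[:,2]>np.percentile(q[:,2],60)]
# silhouettes expected for level soap with centre under TCP
for b in(136,140,144):
  for z in(b,b+22):
    c=np.array([proj(D,[501.8+31*np.cos(k),165+31*np.sin(k),z]) for k in np.linspace(0,6.28,60)]);print(b,z,c.min(0).round(1),c.max(0).round(1))
v,u=np.nonzero(m);print('seen',u.min(),u.max(),v.min(),v.max())
```

```text
490 [[473.9 143.7 147.8]
 [484.8 174.1 162.1]
 [503.5 196.7 215. ]]
136 136 [299.6 299.5] [340.6 335.3]
136 158 [299.4 290.9] [341.5 326.9]
140 140 [299.5 297.9] [340.8 333.8]
140 162 [299.4 289.3] [341.6 325.3]
144 144 [299.5 296.4] [340.9 332.3]
144 166 [299.3 287.6] [341.8 323.7]
seen 315 339 294 331
```

View pics/crop1.png

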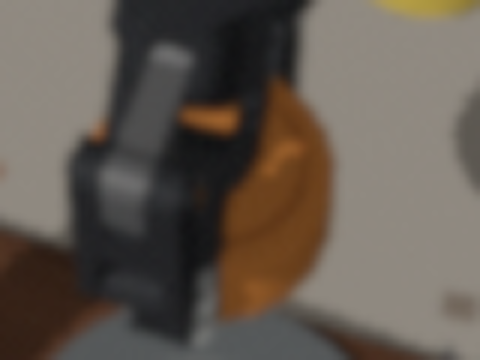

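The soap is level and matches the expected silhouette. Next I lower it.

```bash
python3 -m inch '[1,0.001,0.005,-0.1,0,0,0,1,0,0,-0.16,0,0,0,1,0,0,-0.14,0,0,0,1,0,0,-0.06,0,0,0,1,0,0,0,0,0,0]'
python3 -m inch '[1,0,0,-0.012,0,0,0,1,0,0,-0.01,0,0,0,1,0,0,0,0,0,0,1,0,0,0,0,0,0,1,0,0,0,0,0,0]'
```

```text
time_s: 7.12
eef_pos: [501.5, 167.1, 33.4]
orientation: [3.141, 0.001, 0.067]
force: [-0.5, 0.3, -0.7]
gripper_width: 0.712
grasp_force: 43.6
time_s: 7.75
eef_pos: [501.9, 167.3, 28.5]
orientation: [-3.142, -0.0, 0.067]
force: [-0.7, -0.6, -0.6]
gripper_width: 0.712
grasp_force: 43.6
```

```bash
python3 -m inch '[1,0.001,-0.004,-0.009,0,0,0,1,0,0,-0.007,0,0,0,1,0,0,-0.004,0,0,0,1,0,0,0,0,0,0,1,0,0,0,0,0,0]'
```

```text
time_s: 8.38
eef_pos: [502.1, 166.3, 23.3]
orientation: [3.142, 0.0, 0.067]
force: [-0.2, 0.5, -0.4]
gripper_width: 0.712
grasp_force: 43.5
```

```bash
python3 -m inch '[1,0,0,-0.003,0,0,0,1,0,0,-0.002,0,0,0,1,0,0,0,0,0,0,1,0,0,0,0,0,0,1,0,0,0,0,0,0]'
```

```text
time_s: 9.0
eef_pos: [502.2, 166.3, 23.0]
orientation: [3.142, -0.001, 0.067]
force: [-3.0, -0.7, 13.2]
gripper_width: 0.712
grasp_force: 44.9
```

Contact on the plate. Release and retreat, then measure the placed soap.

```bash
python3 -m inch '[0.2,0,0,0.003,0,0,0,-0.6,0,0,0,0,0,0,-1,0,0,0,0,0,0,-1,0,0,0,0,0,0,-1,0,0,0.06,0,0,0]'
python3 -m inch '[-1,0,0,0.14,0,0,0,-1,0,0,0.18,0,0,0,-1,-0.01,-0.1,0.12,0,0,0,-1,-0.015,-0.16,0,0,0,0,-1,-0.025,-0.2,0,0,0,0]'
python3 -m inch '[-1,-0.025,-0.2,0,0,0,0,-1,-0.025,-0.2,0,0,0,0,-1,-0.025,-0.2,0,0,0,0,-1,-0.025,-0.15,0,0,0,0,-1,0,-0.06,0,0,0,0]'
cat > m3.py <<'E'
from m2 import *
tag,cols=sys.argv[1],sys.argv[2:]
for t in('top','side'):
    D=grab(t);np.savez(t+tag+'.npz',**D);HS=cv2.cvtColor(D['color'],cv2.COLOR_RGB2HSV)
    for c in cols:
        nm,x,y,h=c.split(',');p=proj(D,[float(x),float(y),float(h)]).astype(int)
        lo,hi=dict(amber=((5,150,60),(17,255,255)),green=((45,80,30),(85,255,255)))[nm]
        m=cv2.inRange(HS,lo,hi);w=np.zeros_like(m);w[max(0,p[1]-35):p[1]+35,max(0,p[0]-35):p[0]+35]=1
        print(t,nm,*ell(D,m*w,float(h)))
E
python3 m3.py 2 amber,502,166,25
```

```text
time_s: 9.62
eef_pos: [501.3, 166.0, 37.5]
orientation: [3.141, 0.002, 0.067]
force: [-0.5, -0.3, 0.4]
gripper_width: 1.002
grasp_force: 0.0
time_s: 10.25
eef_pos: [490.0, 51.0, 149.5]
orientation: [-3.141, -0.003, 0.069]
force: [1.2, -1.2, -1.3]
gripper_width: 1.006
grasp_force: 0.0
time_s: 10.88
eef_pos: [464.0, -153.6, 148.7]
orientation: [3.141, -0.001, 0.063]
force: [0.9, 0.6, -0.3]
gripper_width: 0.999
grasp_force: 0.0
top amber [502.7 167.8] (194.0, 254.4) [58.3 61.1]
side amber [503.4 166.4] (317.5, 354.6) [61.2 69.2]
```

```bash
python3 -m inch '[-1,0,0.009,-0.15,0,0,0,-1,0,0,-0.2,0,0,0,-1,0,0,-0.15,0,0,0,-1,0,0,-0.03,0,0,0,-1,0,0,0,0,0,0]'
python3 -m inch '[-1,0,0,-0.01,0,0,0,-1,0,0,0,0,0,0,-1,0,0,0,0,0,0,-1,0,0,0,0,0,0,-1,0,0,0,0,0,0]'
```

```text
time_s: 11.6
eef_pos: [465.2, -147.9, 15.8]
orientation: [-3.141, -0.0, 0.068]
force: [0.4, 0.4, 0.2]
gripper_width: 1.003
grasp_force: 0.0
time_s: 12.22
eef_pos: [464.6, -149.1, 12.9]
orientation: [3.142, -0.0, 0.066]
force: [0.2, -0.7, -0.0]
gripper_width: 0.998
grasp_force: 0.0
```

```bash
python3 -m inch '[-1,-0.003,-0.008,-0.016,0,0,0,-1,0,0,0,0,0,0,-0.4,0,0,0,0,0,0,0,0,0,0,0,0,0,1,0,0,0,0,0,0]' 40
python3 -m inch '[1,0,0,0,0,0,0,1,0,0,0,0,0,0,1,0,0,0,0,0,0,1,0,0,0.06,0,0,0,1,0,0,0.14,0,0,0]'
python3 -m inch '[1,0.005,0.06,0.2,0,0,0,1,0.01,0.16,0.18,0,0,0,1,0.02,0.2,0.02,0,0,0,1,0.025,0.2,0,0,0,0,1,0.025,0.2,0,0,0,0]'
python3 -m inch '[1,0.025,0.18,0,0,0,0,1,0.025,0.16,0,0,0,0,1,0.015,0.1,0,0,0,0,1,0,0,0,0,0,0,1,0,0,0,0,0,0]'
```

```text
time_s: 12.85
eef_pos: [463.9, -151.0, 9.1]
orientation: [3.142, -0.0, 0.067]
force: [-1.6, -0.2, 5.4]
gripper_width: 0.709
grasp_force: 42.3
time_s: 13.48
eef_pos: [462.9, -150.7, 59.0]
orientation: [-3.141, 0.003, 0.067]
force: [0.2, -0.5, 0.2]
gripper_width: 0.711
grasp_force: 43.7
time_s: 14.1
eef_pos: [485.2, 55.5, 160.1]
orientation: [3.141, -0.002, 0.066]
force: [1.1, -0.9, -0.9]
gripper_width: 0.711
grasp_force: 43.7
time_s: 14.72
eef_pos: [501.2, 163.1, 159.2]
orientation: [3.141, 0.0, 0.066]
force: [0.1, 0.8, -0.8]
gripper_width: 0.708
grasp_force: 43.7
```

```bash
python3 -m inch '[1,0.005,0.013,-0.12,0,0,0,1,0,0,-0.16,0,0,0,1,0,0,-0.12,0,0,0,1,0,0,-0.03,0,0,0,1,0,0,0,0,0,0]'
python3 -m inch '[1,0,0,0,0,0,0,1,0,0,0,0,0,0,1,0,0,0,0,0,0,1,0,0,0,0,0,0,1,0,0,0,0,0,0]'
```

```text
time_s: 15.35
eef_pos: [502.8, 166.6, 51.7]
orientation: [3.141, 0.0, 0.066]
force: [0.3, -0.3, -0.2]
gripper_width: 0.711
grasp_force: 43.7
time_s: 15.98
eef_pos: [502.6, 167.3, 51.4]
orientation: [3.142, -0.0, 0.067]
force: [-0.5, -0.1, -1.2]
gripper_width: 0.71
grasp_force: 43.7
```

```bash
python3 -m inch '[1,0,-0.002,-0.012,0,0,0,1,0,0,-0.008,0,0,0,1,0,0,-0.004,0,0,0,1,0,0,0,0,0,0,1,0,0,0,0,0,0]'
python3 -m inch '[1,0,0,-0.003,0,0,0,1,0,0,0,0,0,0,1,0,0,0,0,0,0,1,0,0,0,0,0,0,1,0,0,0,0,0,0]'
```

```text
time_s: 16.6
eef_pos: [502.6, 166.8, 45.3]
orientation: [3.142, -0.0, 0.067]
force: [0.0, -0.2, -0.4]
gripper_width: 0.71
grasp_force: 43.8
time_s: 17.23
eef_pos: [502.7, 166.8, 45.1]
orientation: [-3.142, -0.0, 0.067]
force: [-1.7, 0.3, 7.2]
gripper_width: 0.711
grasp_force: 44.6
```

Contact. Release, retreat toward the tin (535,-290), and measure.

```bash
python3 -m inch '[0.2,0,0,0.002,0,0,0,-0.6,0,0,0,0,0,0,-1,0,0,0,0,0,0,-1,0,0,0,0,0,0,-1,0,0,0.06,0,0,0]'
python3 -m inch '[-1,0,0,0.14,0,0,0,-1,0,0,0.18,0,0,0,-1,0,-0.1,0.08,0,0,0,-1,0.005,-0.16,0,0,0,0,-1,0.01,-0.2,0,0,0,0]'
python3 -m inch '[-1,0.015,-0.2,0,0,0,0,-1,0.015,-0.2,0,0,0,0,-1,0.015,-0.2,0,0,0,0,-1,0.015,-0.2,0,0,0,0,-1,0.015,-0.2,0,0,0,0]'
python3 m3.py 3 amber,502,166,25 green,502,166,46
python3 - <<'E'
from h import *
for t in('top','side'):
    d=dict(np.load(t+'0.npz'));P=cloud(d)
    for a,b in((6,40),(12,40)):
        p=proj(d,[535,-290,18]);m=(P[...,2]>a)&(P[...,2]<b);v,u=np.mgrid[:400,:640];m&=np.hypot(u-p[0],v-p[1])<20
        c=cv2.convexHull(np.argwhere(m)[:,::-1].astype(np.float32));M=cv2.moments(c);uv=M['m10']/M['m00'],M['m01']/M['m00']
        print(t,a,uv,ray(d,*uv,(a+24)/2).round(1),m.sum())
E
```

```text
time_s: 17.85
eef_pos: [501.8, 166.4, 59.7]
orientation: [3.141, 0.002, 0.067]
force: [-0.2, 0.9, 0.6]
gripper_width: 0.995
grasp_force: 0.0
time_s: 18.48
eef_pos: [506.7, 51.6, 161.7]
orientation: [-3.141, -0.002, 0.069]
force: [0.5, -0.4, 0.4]
gripper_width: 0.999
grasp_force: 0.0
time_s: 19.1
eef_pos: [525.2, -199.8, 161.3]
orientation: [3.141, -0.001, 0.067]
force: [1.0, 1.0, 0.7]
gripper_width: 1.0
grasp_force: 0.0
top amber [446.2 156.2] (198.2, 280.9) [ 32.6 110.3]
top green [503.  167.9] (191.1, 254.1) [59.  61.6]
side amber [496.5 186.3] (316.8, 366.7) [51.  31.3]
side green [503.5 166.3] (317.7, 348.1) [61.7 67.8]
top 6 (402.0804505229284, 238.4526682756771) [ 535.3 -290.5   15. ] 642
top 12 (402.11048387096776, 238.44354838709677) [ 535.1 -290.    18. ] 637
side 6 (373.1933042212518, 191.94032023289665) [ 540.4 -302.8   15. ] 449
side 12 (373.2999345121152, 191.39914865749833) [ 540.1 -301.4   18. ] 391
```

```bash
python3 -c "
from h import *
d=dict(np.load('side0.npz'));print(ray(d,374,197,12).round(1),proj(d,[535,-290,0]),proj(d,[535,-290,24]))
cv2.imwrite('pics/crop2.png',cv2.resize(d['color'][170:220,340:410],(560,400),interpolation=2)[...,::-1])"
python3 -m inch '[-1,0.015,-0.16,0,0,0,0,-1,0.015,-0.13,-0.05,0,0,0,-1,0,-0.04,-0.1,0,0,0,-1,0,0,-0.1,0,0,0,-1,0,0,0,0,0,0]'
```

```text
[ 533.6 -287.7   12. ] [373.21247971 199.91570038] [374.23625875 192.6811964 ]
time_s: 19.82
eef_pos: [531.5, -279.9, 96.7]
orientation: [-3.14, 0.003, 0.067]
force: [0.4, 0.2, 0.9]
gripper_width: 1.003
grasp_force: 0.0
```

View pics/crop2.png

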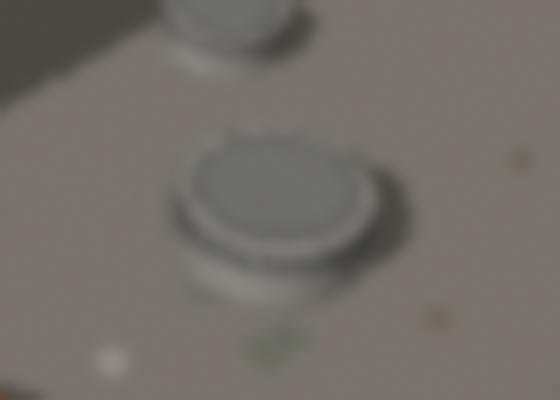

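The lid centre is at about (374.5,194) in the side view, within 2–3 mm of the top-view fix. I take (534.7,-289).

```bash
python3 -m inch '[-1,0.012,-0.034,-0.1,0,0,0,-1,0,0,-0.14,0,0,0,-1,0,0,-0.07,0,0,0,-1,0,0,0,0,0,0,-1,0,0,0,0,0,0]'
python3 -m inch '[-1,0,0,-0.01,0,0,0,-1,0,0,0,0,0,0,-1,0,0,0,0,0,0,-1,0,0,0,0,0,0,-1,0,0,0,0,0,0]'
```

```text
time_s: 20.45
eef_pos: [536.6, -289.4, 21.5]
orientation: [3.141, -0.002, 0.067]
force: [-1.0, -0.3, -0.4]
gripper_width: 0.997
grasp_force: 0.0
time_s: 21.08
eef_pos: [535.6, -289.3, 17.6]
orientation: [3.142, -0.0, 0.067]
force: [0.4, -0.5, -0.9]
gripper_width: 0.998
grasp_force: 0.0
```

```bash
python3 -m inch '[-1,-0.004,0,-0.02,0,0,0,-1,0,0,-0.014,0,0,0,-1,0,0,0,0,0,0,-0.4,0,0,0,0,0,0,0,0,0,0,0,0,0]' 40
python3 -m inch '[1,0,0,0,0,0,0,1,0,0,0,0,0,0,1,0,0,0,0,0,0,1,0,0,0,0,0,0,1,0,0,0,0,0,0]'
```

```text
time_s: 21.7
eef_pos: [534.8, -289.3, 9.5]
orientation: [3.141, -0.0, 0.067]
force: [-1.5, 0.1, 3.1]
gripper_width: 0.713
grasp_force: 43.3
time_s: 22.32
eef_pos: [534.8, -289.3, 9.4]
orientation: [3.141, -0.0, 0.067]
force: [-1.8, 2.2, 5.4]
gripper_width: 0.709
grasp_force: 43.6
```

```bash
python3 -m inch '[1,0,0,0.06,0,0,0,1,0,0,0.14,0,0,0,1,0,0.06,0.2,0,0,0,1,0,0.14,0.18,0,0,0,1,-0.01,0.2,0.1,0,0,0]'
python3 -m inch '[1,-0.02,0.2,0,0,0,0,1,-0.02,0.2,0,0,0,0,1,-0.02,0.2,0,0,0,0,1,-0.02,0.2,0,0,0,0,1,-0.02,0.2,0,0,0,0]'
python3 -m inch '[1,-0.015,0.18,0,0,0,0,1,0,0.15,0,0,0,0,1,0,0.08,0,0,0,0,1,0,0,0,0,0,0,1,0,0,0,0,0,0]'
```

```text
time_s: 22.95
eef_pos: [533.0, -189.7, 182.4]
orientation: [3.14, -0.004, 0.064]
force: [0.9, 0.3, -1.1]
gripper_width: 0.705
grasp_force: 43.6
time_s: 23.58
eef_pos: [506.8, 62.3, 180.0]
orientation: [3.141, -0.001, 0.066]
force: [0.8, 0.2, -0.3]
gripper_width: 0.71
grasp_force: 43.6
time_s: 24.2
eef_pos: [503.5, 162.0, 179.3]
orientation: [3.141, -0.0, 0.066]
force: [0.4, 1.4, -1.3]
gripper_width: 0.71
grasp_force: 43.6
```

```bash
python3 -m inch '[1,-0.002,0.018,-0.12,0,0,0,1,0,0,-0.16,0,0,0,1,0,0,-0.12,0,0,0,1,0,0,-0.03,0,0,0,1,0,0,0,0,0,0]'
python3 -m inch '[1,0,0,0,0,0,0,1,0,0,0,0,0,0,1,0,0,0,0,0,0,1,0,0,0,0,0,0,1,0,0,0,0,0,0]'
python3 - <<'E'
from h import *
d=grab('side');np.savez('side4.npz',**d)
cv2.imwrite('pics/crop3.png',cv2.resize(d['color'][290:400,240:400],(800,550),interpolation=2)[...,::-1])
E
```

```text
time_s: 24.82
eef_pos: [503.2, 167.0, 71.9]
orientation: [3.141, 0.0, 0.066]
force: [0.5, 0.1, -1.0]
gripper_width: 0.711
grasp_force: 43.7
time_s: 25.45
eef_pos: [502.8, 167.8, 71.6]
orientation: [3.142, 0.0, 0.067]
force: [-0.1, -1.2, -1.1]
gripper_width: 0.708
grasp_force: 43.7
```

View pics/crop3.png

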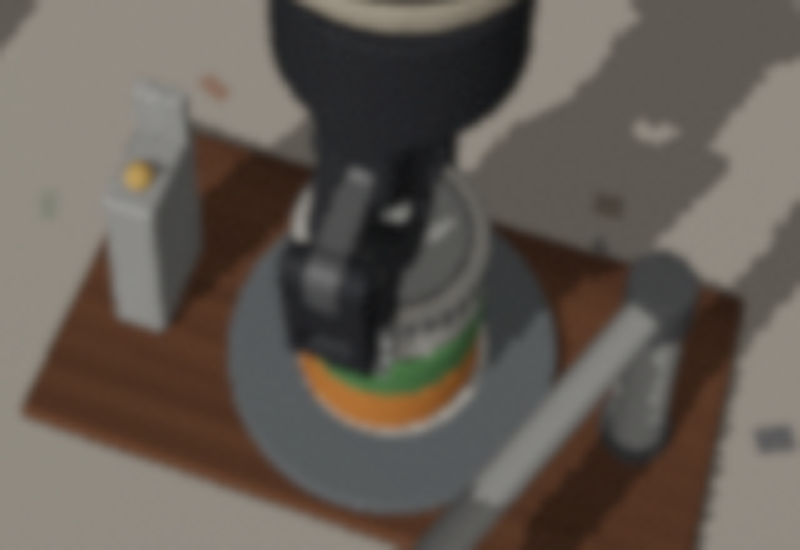

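The tin is poised over the green soap (crop around (420,330)), with the stack neat below it. I'll lower it to contact at about z=65.

```bash
python3 -m inch '[1,0,-0.003,-0.012,0,0,0,1,0,0,-0.008,0,0,0,1,0,0,-0.004,0,0,0,1,0,0,0,0,0,0,1,0,0,0,0,0,0]'
python3 -m inch '[1,0,0,-0.003,0,0,0,1,0,0,0,0,0,0,1,0,0,0,0,0,0,1,0,0,0,0,0,0,1,0,0,0,0,0,0]'
```

```text
time_s: 26.12
eef_pos: [502.9, 167.1, 65.5]
orientation: [-3.142, 0.0, 0.067]
force: [-0.3, 0.7, -0.1]
gripper_width: 0.709
grasp_force: 43.8
time_s: 26.75
eef_pos: [503.0, 167.1, 65.4]
orientation: [3.142, -0.0, 0.067]
force: [-2.4, -0.6, 7.0]
gripper_width: 0.712
grasp_force: 44.6
```

```bash
python3 -m inch '[0.2,0,0,0.002,0,0,0,-0.6,0,0,0,0,0,0,-1,0,0,0,0,0,0,-1,0,0,0,0,0,0,-1,0,0,0.06,0,0,0]'
python3 -m inch '[-1,0,0,0.14,0,0,0,-1,0,0,0.18,0,0,0,-1,0,0,0.16,0,0,0,-1,0,-0.16,0.04,0,0,0,-1,0,-0.2,0,0,0,0]'
python3 -m inch '[-1,0,-0.2,0,0,0,0,-1,0,-0.2,0,0,0,0,-1,0,-0.1,0,0,0,0,-1,0,0,0,0,0,0,-1,0,0,0,0,0,0]'
python3 m3.py 5 green,503,167,46
python3 - <<'E'
from h import *
for t in('top','side'):
    d=dict(np.load(t+'5.npz'));P=cloud(d);Z=P[...,2];v,u=np.mgrid[:400,:640]
    m=(Z>72)&(Z<88)&(np.hypot(P[...,0]-503,P[...,1]-167)<40);q=P[m]
    print(t,'tin',m.sum(),q.mean(0).round(1),((q.max(0)+q.min(0))/2).round(1),np.ptp(q,axis=0).round(1),'top plane std',np.median(Z[np.hypot(P[...,0]-503,P[...,1]-167)<20]).round(1))
    m=(Z>125)&(Z<155)&(abs(P[...,0]-470)<50)&(P[...,1]>230)&(P[...,1]<380);q=P[m]
    if m.any():print(t,'knob',m.sum(),np.percentile(q,[5,50,95],axis=0).round(1))
d=dict(np.load('top5.npz'));cv2.imwrite('pics/crop4.png',cv2.resize(d['color'][195:315,85:235],(750,600),interpolation=2)[...,::-1])
for n in((467,302),(470,300)): print(proj(d,[*n,146]))
E
```

```text
time_s: 27.38
eef_pos: [502.0, 166.7, 80.0]
orientation: [3.141, 0.002, 0.067]
force: [0.6, -0.5, -0.4]
gripper_width: 1.002
grasp_force: 0.0
time_s: 28.0
eef_pos: [503.6, 77.3, 212.8]
orientation: [-3.141, -0.004, 0.069]
force: [1.1, -0.7, -0.9]
gripper_width: 1.001
grasp_force: 0.0
time_s: 28.62
eef_pos: [503.0, -46.9, 211.0]
orientation: [-3.141, -0.001, 0.067]
force: [0.1, 0.2, -0.9]
gripper_width: 1.002
grasp_force: 0.0
top tin 324 [505.2 181.3  79.2] [503.7 182.5  78.8] [58.9 30.9  7.9] top plane std 79.6
top knob 117 [[462.3 291.3 128.8]
 [470.1 296.  143.9]
 [477.6 306.1 146.6]]Traceback (most recent call last):
  File "m3.py", line 9, in <module>
    print(t,nm,*ell(D,m*w,float(h)))
                ~~~^^^^^^^^^^^^^^^^
  File "m2.py", line 5, in ell
    i=1+np.argmax(st[1:,4]);mm=(l==i).astype(np.uint8)
        ~~~~~~~~~^^^^^^^^^^
    return _wrapfunc(a, 'argmax', axis=axis, out=out, **kwds)
    return bound(*args, **kwds)
ValueError: attempt to get argmax of an empty sequence
Traceback (most recent call last):
FileNotFoundError: [Errno 2] No such file or directory: 'side5.npz'
```

```bash
python3 -m inch '[-1,-0.017,0.1,0,0,0,0.046,-1,-0.017,0.17,0,0,0,0.046,-1,-0.017,0.2,0,0,0,0.046,-1,-0.017,0.2,0,0,0,0.046,-1,-0.017,0.2,0,0,0,0.046]' 30
python3 -m inch '[-1,-0.017,0.2,0,0,0,0.046,-1,-0.017,0.2,0,0,0,0.046,-1,-0.015,0.12,0,0,0,0.045,-1,0,0,0,0,0,0,-1,0,0,0,0,0,0]'
python3 - <<'E'
from h import *
d=grab('top');np.savez('top6.npz',**d);P=cloud(d);Z=P[...,2]
s=grab('side');np.savez('side6.npz',**s);S=cloud(s)
for t,Q in(('top',P),('side',S)):
    m=(Q[...,2]>75)&(Q[...,2]<86)&(np.hypot(Q[...,0]-503,Q[...,1]-167)<38);q=Q[m]
    if m.any():print(t,m.sum(),q.mean(0).round(1),((q.max(0)+q.min(0))/2).round(1),np.ptp(q,axis=0).round(1))
E
```

```text
time_s: 29.3
eef_pos: [480.8, 172.5, 210.8]
orientation: [-3.142, -0.001, 0.796]
force: [0.7, 0.6, -0.5]
gripper_width: 1.0
grasp_force: 0.0
time_s: 29.92
eef_pos: [468.9, 299.5, 210.2]
orientation: [-3.142, 0.001, 1.219]
force: [0.1, -0.4, -0.5]
gripper_width: 0.999
grasp_force: 0.0
top 767 [503.5 165.6  79.4] [503.7 166.5  79.8] [63.1 63.9  9.3]
```

Tin is centred at (503.5,166) with its top at z=80. Now I descend on the knob and grip.

```bash
python3 -m inch '[-1,0,0.006,-0.12,0,0,0,-1,0,0,-0.14,0,0,0,-1,0,0,-0.1,0,0,0,-1,0,0,0,0,0,0,-1,0,0,0,0,0,0]' 30
python3 -m inch '[0,0,0,0,0,0,0,1,0,0,0,0,0,0,1,0,0,0,0,0,0,1,0,0,0,0,0,0,1,0,0,0,0,0,0]'
python3 - <<'E'
import numpy as np
H=np.array([417.6,160.8]);a=np.linspace(1.219,0.067,17);p=H+150*np.c_[np.cos(a),np.sin(a)];print(p[0]);print((np.diff(p,axis=0)/250).round(3).tolist(),np.diff(a)[0]/np.pi)
E
```

```text
time_s: 30.65
eef_pos: [470.0, 301.0, 121.4]
orientation: [3.141, -0.001, 1.219]
force: [0.1, 1.1, -0.1]
gripper_width: 0.998
grasp_force: 0.0
time_s: 31.28
eef_pos: [469.4, 301.1, 120.6]
orientation: [3.141, -0.0, 1.22]
force: [-1.2, -0.4, 3.4]
gripper_width: 0.2
grasp_force: 30.1
[469.28770105 301.61328616]
[[0.04, -0.016], [0.039, -0.019], [0.037, -0.022], [0.036, -0.025], [0.034, -0.027], [0.032, -0.029], [0.029, -0.032], [0.027, -0.034], [0.025, -0.035], [0.022, -0.037], [0.019, -0.039], [0.016, -0.04], [0.014, -0.041], [0.011, -0.042], [0.008, -0.043], [0.004, -0.043]] -0.02291831180523295
```

Knob gripped (opening 17 mm). I'll swing along the arc.

```bash
python3 -m inch '[1,0.04,-0.016,0,0,0,-0.023,1,0.039,-0.019,0,0,0,-0.023,1,0.037,-0.022,0,0,0,-0.023,1,0.036,-0.025,0,0,0,-0.023,1,0.034,-0.027,0,0,0,-0.023]'
python3 -m inch '[1,0.032,-0.029,0,0,0,-0.023,1,0.029,-0.032,0,0,0,-0.023,1,0.027,-0.034,0,0,0,-0.023,1,0.025,-0.035,0,0,0,-0.023,1,0.022,-0.037,0,0,0,-0.023]'
```

```text
time_s: 31.9
eef_pos: [516.2, 273.7, 120.6]
orientation: [3.141, -0.0, 0.856]
force: [-1.7, -1.5, 4.9]
gripper_width: 0.197
grasp_force: 30.3
time_s: 32.52
eef_pos: [549.9, 231.9, 120.6]
orientation: [3.142, -0.0, 0.495]
force: [-1.0, 0.0, 4.7]
gripper_width: 0.203
grasp_force: 30.3
```

```bash
python3 -m inch '[1,0.019,-0.039,0,0,0,-0.023,1,0.016,-0.04,0,0,0,-0.023,1,0.014,-0.041,0,0,0,-0.023,1,0.011,-0.042,0,0,0,-0.023,1,0.008,-0.043,0,0,0,-0.022]'
python3 -m inch '[1,0.004,-0.043,0,0,0,-0.022,1,0,-0.006,0,0,0,0,1,0,0,0,0,0,0,1,0,0,0,0,0,0,1,0,0,0,0,0,0]'
```

```text
time_s: 33.15
eef_pos: [566.7, 181.3, 120.6]
orientation: [-3.141, -0.001, 0.137]
force: [-2.3, 5.3, 3.9]
gripper_width: 0.204
grasp_force: 30.4
time_s: 33.78
eef_pos: [567.9, 169.9, 120.6]
orientation: [-3.14, -0.001, 0.071]
force: [0.7, 4.9, 1.1]
gripper_width: 0.202
grasp_force: 30.5
```

```bash
python3 -m inch '[1,0,-0.008,0,0,0,0,1,0,0,0,0,0,0,1,0,0,0,0,0,0,1,0,0,0,0,0,0,1,0,0,0,0,0,0]'
```

```text
time_s: 34.4
eef_pos: [567.9, 169.8, 120.7]
orientation: [-3.138, -0.002, 0.072]
force: [1.5, 9.7, -0.4]
gripper_width: 0.204
grasp_force: 30.5
```

```bash
python3 -m inch '[1,0,-0.008,0,0,0,0,1,0,0,0,0,0,0,1,0,0,0,0,0,0,1,0,0.006,0,0,0,0,1,0,0.006,0,0,0,0]'
python3 -m inch '[0.3,0,0,0,0,0,0,-0.6,0,0,0,0,0,0,-1,0,0,0,0,0,0,-1,0,0,0,0,0,0,-1,0,0,0,0,0,0]'
python3 -m inch '[-1,0,0,0.08,0,0,0,-1,0,0,0.16,0,0,0,-1,0,0,0.18,0,0,0,-1,0,-0.2,0,0,0,0,-1,0,-0.22,0,0,0,0]'
python3 -m inch '[-1,-0.05,-0.22,0,0,0,0,-1,-0.1,-0.22,0,0,0,0,-1,-0.1,-0.22,0,0,0,0,-1,-0.1,-0.22,0,0,0,0,-1,0,0,0,0,0,0]'
python3 - <<'E'
from h import *
d=grab('top');s=grab('side')
a=cv2.resize(d['color'][190:315,140:240],(400,500),interpolation=2);b=cv2.resize(s['color'][275:400,240:400],(400,312),interpolation=2)
b=cv2.copyMakeBorder(b,0,188,0,0,0);cv2.imwrite('pics/fin.png',np.hstack([a,b])[...,::-1])
Q=cloud(d);m=(Q[...,2]>84)&(Q[...,2]<104)&(Q[...,0]>430)&(Q[...,0]<550)&(abs(Q[...,1]-168)<50);q=Q[m]
k=np.polyfit(q[:,0],q[:,1],1);print('bar',m.sum(),np.arctan(k[0]),np.polyval(k,[417.6,502,587]))
m=(Q[...,2]>138)&(Q[...,2]<152)&(abs(Q[...,0]-568)<25)&(abs(Q[...,1]-170)<25);print('knob',Q[m].mean(0))
E
```

```text
time_s: 35.02
eef_pos: [567.9, 170.0, 120.6]
orientation: [-3.139, -0.001, 0.072]
force: [1.1, 5.0, 2.8]
gripper_width: 0.205
grasp_force: 30.6
time_s: 35.65
eef_pos: [567.6, 167.4, 120.3]
orientation: [3.141, 0.0, 0.07]
force: [0.7, 0.6, 0.3]
gripper_width: 1.0
grasp_force: 0.0
time_s: 36.28
eef_pos: [567.8, 62.2, 226.1]
orientation: [-3.141, -0.002, 0.072]
force: [1.7, -0.5, -0.6]
gripper_width: 1.001
grasp_force: 0.0
time_s: 36.9
eef_pos: [477.6, -162.8, 225.4]
orientation: [3.14, 0.001, 0.061]
force: [-0.7, 0.6, 0.1]
gripper_width: 0.998
grasp_force: 0.0
bar 373 0.06845396000891661 [157.70822156 163.49477711 169.3224693 ]
knob [567.4268487  167.97734381 144.66437807]
```

View pics/fin.png

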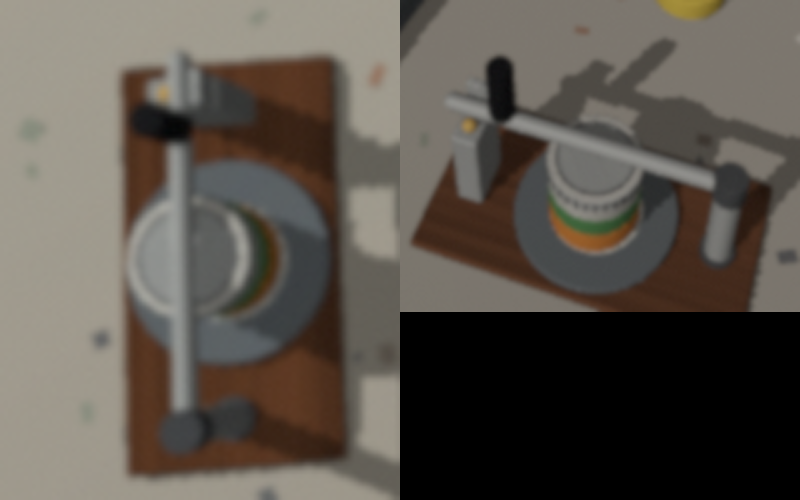

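The bar lies over the stack at the stand's own angle (0.068 rad, so joint about 0), past the brass ball at crop (468,125) and against the tooth. The stack is upright and neat.

```bash
python3 -c "
from plant import env
print(env.close_job())"
```

```text
the job is handed in; nothing more can be done
None
```

The shaving set is stacked amber, green, tin within about 1.5 mm of the ring's centre, the keeper bar is snapped past its ball and home against the tooth, and the job is handed in at about 37 s.

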